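# Close up the parts dispenser and hold its feed slide at the mark

### The arm

A 6-joint arm with a two-finger parallel gripper is mounted at the origin on the work surface. World frame = base frame: x ahead of the robot, y to its left, z up, the work surface at z = 0. Lengths are in mm, angles in degrees, forces in N, time in s.
With the tool pointing down it reaches from about 375 to 925 mm from the base axis. Payload 5.7 kg.
Tool frame: the origin (TCP) lies at the very end of the fingers, on their centre line; the grasp point (between the pads) lies 19 mm behind it; z points along the fingers, y is the line along which they close (so a half turn about z gives the same grasp; the last joint's range is limited). The gripper opens to 88 mm and grips with 3 to 60 N. Pads are 20 mm wide; open, the fingers measure 115 mm over their backs; the gripper's body (75 mm by 178 mm) begins 61 mm behind the grasp point.
Start: joints at [60.9, 20.558, 86.54, -0, 72.909, -6.595], TCP at [229.656, 554.275, 222.623] pointing down, gripper open.
Joint ranges: [-170.27, 170.27], [-57.76, 135], [12.27, 136.19], [-55.21, 235.2], [11.17, 155.16], [-170.74, 170.74]. Speed limits (degrees/s): [136.94, 136.94, 180, 180, 180, 180].

### API

Orientations are given as a 3x3 rotation matrix whose columns are the frame's x, y, z axes.
In Python, from station import env, viewer, order gives the robot as it stands. The module is installed in compiled form; this text tells all that it offers.
- The arm moves only by the shell command python3 -m crank 'ROWS' [FORCE]. ROWS is JSON, a list of rows, each an object with "linear": the shift along the tool's x, y, z each as a share of 0.2 m, from -1 to 1, a list of three; "delta_rot": the turn, a rotation vector about the tool's x, y, z each as a share of pi/4 rad, from -1 to 1, a list of three; "grip": the opening, from -1 (shut) to 1 (fully open). A call has 1 to 5 rows; each row shifts and turns the commanded pose from where the row before left it, along the tool's axes as they then stand; what a row does not reach is not made up. A row lasts 1/10 s, in which the tool goes at most 50 mm and 8.59 degrees, less where a joint would pass 70% of its speed; a pose out of reach is approached as far as the arm can. A call with a number of a shift or a turn outside -1 to 1 is refused whole. A call with a gripper value outside its range is refused whole. The fingers move at their own pace and stop on an object; FORCE is the grip in N (left out, the last holds). Time passes only in rows, so rows that do not move let the fingers close. It gives the time, the measured TCP pose, the force, the opening and the grip force at its end, in the units of the state.
- env.state(): the state, without advancing time (a new reading comes with each control period).
- viewer.snapshot(name): name is "side" or "top"; returns a dict with "pixels" (420x560x3 uint8, red, green, blue), "fov_y" (degrees; the focal length in pixels is half the picture's height over the tangent of half this angle, whatever the lens; pixels are square), "cx", "cy" (the principal point, pixels), "R" (3x3) and "t" (3): a world point X has camera coordinates R X + t. Camera axes: x right, y down, z forward; pixel columns grow to the right and rows downward; lengths in mm; the calibration is good to about 2 mm. A picture is of the moment at which its call begins. There is no depth.
- order.close_job(): hands the job in; it is judged then, once.
The state is a dict: "time_s": time; "qpos": joint angles; "joint_vel": joint speeds; "tau": joint torques, N m; "ee_pos": TCP position; "eef_rot": TCP orientation; "contact_force": force on the tool from outside, world axes, zero at the start; "torque": the same for the moment, N m; "opening": opening from 0.0 (shut) to 1.0 (fully open); "finger_force": force on a finger pad.
Only numpy, scipy, OpenCV 4.12 (cv2) and the standard library are available. Lean on these libraries where they do the work, as an engineer would, in place of code of your own. Each camera call takes 0.05 s, during which the arm holds its last target. There are 200 camera calls.

### The job

On the twin parts dispenser, press the two white caps down until both are fully home on their red canisters, then pull the spring-return feed slide out by its black handle until its red pointer is level with the yellow mark. Finish while still holding the slide there with the gripper (it springs shut if let go), and leave the other things on the bench where they are.

Things in the scene. Friction and masses are not known exactly. Their poses are not given: they have to be found in the camera images.
- dispenser: Blue housing 120 x 190 x 50 mm (x, y, z), fixed; origin under its centre, on the bench. Its own -x is the direction in which the slide pulls out (roughly to the robot's right). Two red canisters, 68 mm across, 115 mm high above the bench, stand at its own x = 0, y = +46 and -46 mm. A guide and scale rail, 20 mm high, reach from x = -60 to -245 mm, y = +30 to -78 mm
- cap_a (a joint): Push-on cap at the dispenser's own y = +46 mm: how far it has been pushed down, 0 to 0.010 m; 0.010 is fully home, where it meets a hard stop. Starts somewhere between 0 and 0.005. It stays where it is left; moving it takes about 8 N straight down
- cap_a_top (a point): Centre of the flat top of that white cap (72 mm across, 24 mm high). It is 151 mm above the bench at joint value 0 and 141 mm when fully home; more of the canister's orange neck shows under a cap that is not home
- cap_b (a joint): The same for the other cap, at the dispenser's own y = -46 mm
- cap_b_top (a point): Centre of the flat top of that other white cap, same sizes
- feed_slide: Steel feed slide with an upright black handle and a red pointer; it starts shut, runs up to 85 mm out along the dispenser's own -x, and a spring pulls it back in: about 4 N when shut, 1.1 N more per 10 mm. Origin on the bench under the middle of the handle; axes as the dispenser's
- handle (a point): Grip point in the black handle, an upright plate 14 mm thick along x, 44 mm wide along y, 34 to 88 mm above the bench; the point is in its middle, 70 mm up. Shut, it is 145 mm out (-x) from the dispenser's origin, 100 mm clear of the caps. A 24 mm wide bar, top 34 mm up, joins it to the housing. It can be gripped from above, fingers before and behind the plate
- pointer (a point): Tip of the red pointer, a bar 4 mm wide along x that sticks out sideways (own -y) from the foot of the handle; the tip is 52 mm from the handle's middle and 30 mm above the bench; it moves with the slide
- mark_line (a point): Centre of the yellow mark, a fixed block 10 mm along x, 22 mm along y and z, on the scale rail beside the pointer's path; axes as the dispenser's. It is 35 to 75 mm out (-x) from the shut pointer. The pointer is level with it when both have the same x along the slide, to within the block's width (5 mm either way)
- catch_tray: Bystander: yellow open tray 100 x 90 x 36 mm under the dispenser's chute, behind it (+x side); origin at the centre of its underside
- screwdriver: Bystander: screwdriver about 200 mm long, lying on the bench beside the dispenser, on its -y side
- jar: Bystander: small jar 44 mm across, 55 mm high, standing on the dispenser's +y side (towards the robot); origin at the centre of its underside
- spray: Bystander: spray can 54 mm across, 160 mm high, at the right of the bench; origin at the centre of its underside
- carton: Bystander: cardboard carton 110 x 80 x 60 mm, at the right of the bench; origin at the centre of its underside
- tape: Bystander: blue roll of tape, 100 mm across, 40 mm high, lying flat at the right of the bench; origin at the centre of its underside
- parts_bin: Bystander: red open-fronted stock bin 150 x 100 x 75 mm, at the left of the bench; origin at the centre of its underside

How it is judged (in metres and radians):
On the way, in this order (a step that is already met when the one before it is completed fails the run):
1. both caps pressed fully home (value of joint each of cap_a, cap_b above 0.0085 m), for 0.2 s.
2. the slide pulled out by the gripper until its pointer is level with the yellow mark (x of pointer in the frame of mark_line between -0.005 and 0.005 m and contact force between the fingers and feed_slide above 3 N), for 0.3 s.
At the end, for the whole second after the job is handed in: Both caps are within 1.5 mm of fully home; the red pointer is within 5 mm of the yellow mark's centre along the slide and still; and the fingers are holding the slide against its spring (contact force over 3 N) (all of step 1 and all of step 2 and linear speed of feed_slide below 0.01 m/s); the arm keeps its last pose, push and grip.
It fails at once if one of the other things on the bench is shifted by more than 30 mm (distance of any of catch_tray, screwdriver, jar, spray, carton, tape, parts_bin from where it was at the start of the episode above 0.03 m).
It also fails if it takes over 48 s, if anything falls off the work surface, if the arm or the gripper's body presses on something with over 40 N, if the wrist force passes 120 N, or if a joint passes its speed limit or range.

## Working session

There is one attempt and no reset: what is moved stays moved. The work goes in short steps, Python scripts to look and compute and a shell command to move; the robot and the scene stay as the last step left them, time stands still between calls to the robot, and variables do not carry over. Pictures are saved under pics/ and viewed, at most 10 in all, crops included, and the job is handed in when it is done.

```bash
mkdir -p pics; python3 - <<'E'
from station import env, viewer
import cv2, numpy as np
s=env.state(); print({k:np.round(v,3).tolist() for k,v in s.items()})
for n in("side","top"):
    d=viewer.snapshot(n); cv2.imwrite(f"pics/{n}0.png",d["pixels"][:,:,::-1])
    R=np.array(d["R"]);print(n,d["fov_y"],d["cx"],d["cy"],R.round(4).tolist(),np.round(d["t"],1), (-R.T@d["t"]).round(0), d.keys())
E
```

```text
{'time_s': 0.0, 'qpos': [60.899, 20.596, 86.598, 0.001, 72.908, -6.596], 'joint_vel': [-0.015, -0.064, 0.026, -0.163, 0.062, 0.084], 'tau': [-0.001, -51.537, -27.073, 0.067, 0.035, -0.0], 'ee_pos': [229.334, 553.702, 221.836], 'eef_rot': [[-0.924, 0.383, -0.001], [0.383, 0.924, -0.002], [0.0, -0.002, -1.0]], 'contact_force': [-0.402, -0.819, -0.229], 'torque': [0.001, 0.022, 0.073], 'finger_force': 0.0, 'opening': 1.0}
side 44.18858199490481 277.87788978275927 209.7861506459053 [[0.9904, -0.137, 0.0191], [-0.0636, -0.574, -0.8164], [0.1228, 0.8073, -0.5772]] [-514.1  147.9 1516.5] [  332. -1210.  1006.] dict_keys(['pixels', 'fov_y', 'cx', 'cy', 'R', 't'])
top 44.17682699559914 271.59589120502125 217.90137228226376 [[-0.0184, -0.9997, -0.0189], [-0.9891, 0.021, -0.1455], [0.1458, 0.016, -0.9892]] [  67.1  548.2 1552. ] [ 317.   31. 1616.] dict_keys(['pixels', 'fov_y', 'cx', 'cy', 'R', 't'])
```

View pics/side0.png

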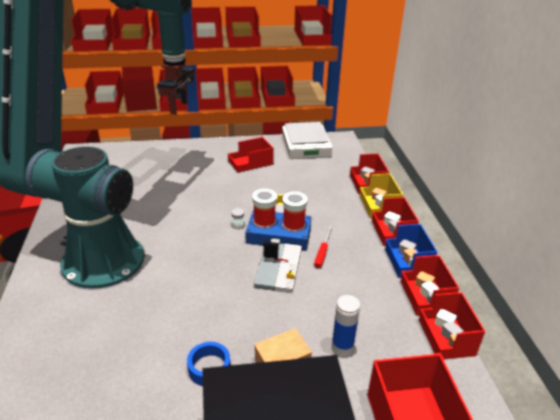

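View pics/top0.png

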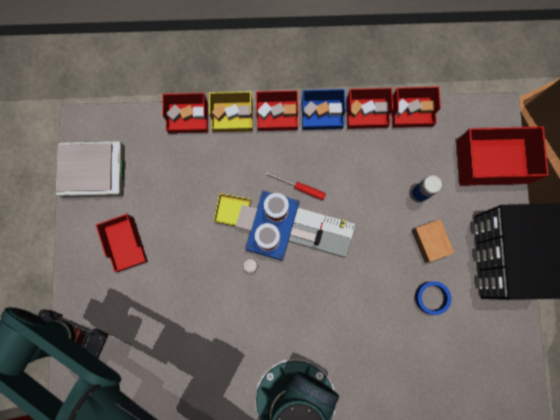

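The side view shows the caps at about (264,197) and (295,200), the handle at (272,248) and the yellow mark at (291,273). In the top view the caps are at (276,206) and (267,236), the handle at (319,237) and the mark near (343,224). I'll zoom in on both.

```bash
python3 - <<'E'
import cv2, numpy as np
a=cv2.imread("pics/side0.png")[180:300,225:345]; b=cv2.imread("pics/top0.png")[175:275,240:370]
a=cv2.resize(a,None,fx=3.3,fy=3.3,interpolation=cv2.INTER_CUBIC); b=cv2.resize(b,(396,305),interpolation=cv2.INTER_CUBIC)
c=np.zeros((400,796,3),np.uint8); c[:a.shape[0],:a.shape[1]]=a; c[:305,400:]=b
cv2.imwrite("pics/crop0.png",c)
E
cat > h.py <<'E'
import numpy as np, cv2
from station import env, viewer
def cam(n):
    d=viewer.snapshot(n); d["f"]=210/np.tan(np.radians(d["fov_y"]/2)); d["R"]=np.array(d["R"]);d["t"]=np.array(d["t"]); d["hsv"]=cv2.cvtColor(d["pixels"],cv2.COLOR_RGB2HSV); return d
def ray(d,u,v):
    r=d["R"].T@np.array([(u-d["cx"])/d["f"],(v-d["cy"])/d["f"],1]); return -d["R"].T@d["t"],r
def onz(d,u,v,z):
    o,r=ray(d,u,v); return o+r*(z-o[2])/r[2]
def proj(d,X):
    c=d["R"]@np.array(X)+d["t"]; return d["cx"]+d["f"]*c[0]/c[2],d["cy"]+d["f"]*c[1]/c[2]
def tri(d,p,e,q):
    o,r=ray(d,*p);o2,r2=ray(e,*q)
    k=np.linalg.lstsq(np.c_[r,-r2],o2-o,rcond=None)[0]; A=o+r*k[0];B=o2+r2*k[1]
    return (A+B)/2,np.linalg.norm(A-B)
def blobs(d,lo,hi,box,amin=3):
    x0,y0,x1,y1=box; m=cv2.inRange(d["hsv"],lo,hi); k=np.zeros_like(m); k[y0:y1,x0:x1]=m[y0:y1,x0:x1]
    n,_,s,c=cv2.connectedComponentsWithStats(k)
    return [(int(s[i,4]),c[i].round(2).tolist(),s[i,:4].tolist()) for i in range(1,n) if s[i,4]>=amin]
E
python3 - <<'E'
from h import *
S=cam("side");T=cam("top")
for d,box in((S,(225,180,345,300)),(T,(240,175,370,275))):
    for nm,lo,hi in(("yel",(22,130,120),(36,255,255)),("black",(0,0,0),(180,255,45)),("white",(0,0,215),(180,40,255)),("red",(0,150,90),(8,255,255)),("blue",(105,150,60),(125,255,255))):
        print(nm,blobs(d,lo,hi,box))
E
```

```text
yel [(37, [279.14, 199.43], [277, 195, 6, 9]), (12, [290.08, 272.75], [287, 272, 6, 3])]
black [(181, [270.28, 249.73], [264, 242, 14, 17])]
white [(244, [264.05, 194.32], [251, 187, 27, 16]), (226, [295.05, 197.63], [283, 191, 26, 15]), (38, [279.08, 207.95], [276, 205, 7, 7]), (74, [237.19, 210.51], [231, 207, 13, 8]), (10, [316.6, 207.0], [315, 206, 5, 3]), (25, [310.52, 210.24], [308, 208, 7, 5]), (6, [329.5, 226.5], [329, 225, 2, 4]), (12, [340.25, 225.92], [338, 224, 6, 5]), (19, [229.74, 233.37], [227, 231, 7, 6]), (4, [339.5, 231.5], [339, 231, 2, 2]), (6, [326.5, 235.0], [326, 233, 2, 5]), (6, [226.5, 239.33], [225, 239, 4, 2]), (3, [324.67, 239.67], [324, 239, 2, 2]), (4, [274.5, 240.0], [273, 240, 4, 1]), (629, [287.64, 265.45], [275, 245, 25, 43]), (3, [301.67, 265.67], [301, 265, 2, 2]), (3, [316.33, 272.33], [316, 272, 2, 2]), (172, [328.65, 280.8], [313, 275, 32, 13]), (5, [225.8, 289.4], [225, 288, 3, 4]), (11, [322.36, 290.91], [321, 289, 5, 5]), (11, [316.73, 292.27], [314, 291, 6, 3]), (4, [329.5, 292.5], [329, 292, 2, 2]), (9, [311.44, 295.56], [310, 294, 4, 4]), (34, [341.29, 297.09], [337, 294, 8, 6]), (8, [307.12, 298.12], [306, 297, 3, 3])]
red [(289, [264.21, 216.22], [255, 207, 19, 19]), (299, [293.78, 219.52], [284, 210, 20, 19]), (177, [320.59, 254.92], [315, 243, 12, 25])]
blue [(922, [277.3, 233.19], [247, 214, 63, 35])]
yel [(62, [244.27, 201.63], [240, 198, 10, 10]), (4, [343.0, 220.5], [342, 220, 3, 2]), (7, [342.0, 224.71], [341, 224, 3, 3])]
black [(48, [317.81, 237.4], [315, 231, 7, 14])]
white []
red [(220, [309.85, 190.61], [295, 182, 30, 18])]
blue [(927, [273.06, 229.35], [246, 193, 52, 67])]
```

View pics/crop0.png

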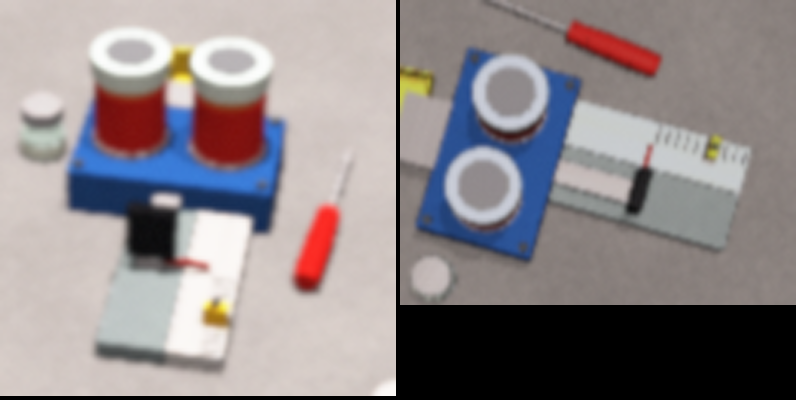

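```bash
python3 - <<'E'
from h import *
S=cam("side");T=cam("top")
s=lambda x,y:(225+(x+.5)/3.3-.5,180+(y+.5)/3.3-.5)
t=lambda x,y:(240+(x-400+.5)/3.046-.5,175+(y+.5)/3.05-.5)
P={}
for n,a,b in(("capA",s(130,52),t(484,187)),("capB",s(231,62),t(510,93)),("handletop",s(152,206),t(641,189)),("tip",s(207,267),t(650,147)),("mark",s(217,303),t(713,146))):
    P[n],e=tri(S,a,T,b); print(n,P[n].round(1),e.round(1))
print("z-plane: A",onz(T,*t(484,187),149).round(1),"B",onz(T,*t(510,93),149).round(1),"mark",onz(T,*t(713,146),42).round(1),"tip",onz(T,*t(650,147),30).round(1),"handle",onz(T,*t(641,189),70).round(1))
print("side: A",onz(S,*s(130,52),149).round(1),"B",onz(S,*s(231,62),149).round(1),"mark",onz(S,*s(217,303),42).round(1),"tip",onz(S,*s(207,267),30).round(1))
# housing axes from deck corners(z=50) in top
c=[onz(T,*t(*p),50) for p in((468,50),(580,78),(530,257),(421,227))]
print(np.round(c,1).tolist(), np.mean(c,0).round(1)); 
for i in range(4): v=c[(i+1)%4]-c[i]; print(np.linalg.norm(v).round(1),np.degrees(np.arctan2(v[1],v[0])).round(1))
E
```

```text
capA [482.8  67.9 148.3] 2.2
capB [571.3  41.7 148.4] 1.9
handletop [484.3 -83.3  90.4] 2.4
tip [532.4 -98.2  30.2] 0.3
mark [ 530.5 -160.3   44. ] 1.0
z-plane: A [481.6  67.9 149. ] B [570.3  41.8 149. ] mark [ 530.3 -160.5   42. ] tip [532.3 -98.2  30. ] handle [485.3 -84.7  70. ]
side: A [483.8  66.9 149. ] B [572.1  41.  149. ] mark [ 531.4 -158.    42. ] tip [532.5 -98.   30. ]
[[632.4, 84.2, 50.0], [601.1, -28.4, 50.0], [422.0, 25.9, 50.0], [454.0, 133.9, 50.0]] [527.4  53.9  50. ]
116.8 -105.5
187.1 163.1
112.6 73.5
185.2 -15.6
```

```bash
python3 -m crank '[{"linear":[0,0,0],"delta_rot":[0,0,-0.13],"grip":-1},{"linear":[-0.128,-0.13,0],"delta_rot":[0,0,0],"grip":-1},{"linear":[-0.128,-0.13,0],"delta_rot":[0,0,0],"grip":-1},{"linear":[-0.128,-0.13,0],"delta_rot":[0,0,0],"grip":-1},{"linear":[-0.128,-0.13,0],"delta_rot":[0,0,0],"grip":-1}]' 20
python3 -m crank '[{"linear":[-0.128,-0.13,0],"delta_rot":[0,0,0],"grip":-1},{"linear":[-0.128,-0.13,0],"delta_rot":[0,0,0],"grip":-1},{"linear":[-0.128,-0.13,0],"delta_rot":[0,0,0],"grip":-1},{"linear":[-0.128,-0.13,0],"delta_rot":[0,0,0],"grip":-1},{"linear":[-0.128,-0.13,0],"delta_rot":[0,0,0],"grip":-1}]'
```

```text
time_s: 0.8
ee_pos: [298.3, 424.1, 222.6]
eef_rot: [[-0.958, 0.286, 0.0], [0.286, 0.958, -0.0], [-0.0, -0.0, -1.0]]
contact_force: [0.1, -0.1, 0.6]
opening: 0.584
finger_force: 0.0
time_s: 1.3
ee_pos: [383.8, 262.7, 222.8]
eef_rot: [[-0.958, 0.286, 0.0], [0.286, 0.958, 0.0], [-0.0, 0.0, -1.0]]
contact_force: [1.0, 0.7, 0.8]
opening: 0.128
finger_force: 0.0
```

```bash
python3 -m crank '[{"linear":[-0.128,-0.132,0],"delta_rot":[0,0,0],"grip":-1},{"linear":[-0.128,-0.132,0],"delta_rot":[0,0,0],"grip":-1},{"linear":[-0.128,-0.132,0],"delta_rot":[0,0,0],"grip":-1},{"linear":[-0.128,-0.132,0],"delta_rot":[0,0,0],"grip":-1},{"linear":[-0.128,-0.132,0],"delta_rot":[0,0,0],"grip":-1}]'
python3 -m crank '[{"linear":[-0.128,-0.132,0.1],"delta_rot":[0,0,0],"grip":-1},{"linear":[0,0,0.1],"delta_rot":[0,0,0],"grip":-1},{"linear":[0,0,0],"delta_rot":[0,0,0],"grip":-1},{"linear":[0,0,0],"delta_rot":[0,0,0],"grip":-1}]'
```

```text
time_s: 1.8
ee_pos: [468.6, 99.5, 222.8]
eef_rot: [[-0.958, 0.287, 0.0], [0.287, 0.958, 0.0], [-0.0, 0.0, -1.0]]
contact_force: [0.0, 0.9, 0.1]
opening: -0.002
finger_force: 0.0
time_s: 2.2
ee_pos: [484.5, 68.5, 182.6]
eef_rot: [[-0.958, 0.287, -0.001], [0.287, 0.958, 0.0], [0.001, -0.0, -1.0]]
contact_force: [0.4, -0.2, -0.0]
opening: 0.006
finger_force: 0.0
```

```bash
python3 -m crank '[{"linear":[0,0,0.07],"delta_rot":[0,0,0],"grip":-1},{"linear":[0,0,0.07],"delta_rot":[0,0,0],"grip":-1},{"linear":[0,0,0.02],"delta_rot":[0,0,0],"grip":-1},{"linear":[0,0,0.02],"delta_rot":[0,0,0],"grip":-1},{"linear":[0,0,0],"delta_rot":[0,0,0],"grip":-1}]'
python3 -m crank '[{"linear":[0,0,0.015],"delta_rot":[0,0,0],"grip":-1},{"linear":[0,0,0.01],"delta_rot":[0,0,0],"grip":-1},{"linear":[0,0,0],"delta_rot":[0,0,0],"grip":-1},{"linear":[0,0,0],"delta_rot":[0,0,0],"grip":-1}]'
```

```text
time_s: 2.7
ee_pos: [485.4, 68.8, 147.3]
eef_rot: [[-0.958, 0.286, 0.001], [0.286, 0.958, 0.0], [-0.001, 0.0, -1.0]]
contact_force: [-0.1, 0.1, 0.4]
opening: 0.004
finger_force: 0.0
time_s: 3.1
ee_pos: [485.6, 68.6, 142.6]
eef_rot: [[-0.958, 0.287, 0.001], [0.287, 0.958, 0.0], [-0.001, 0.001, -1.0]]
contact_force: [-2.7, 1.6, 5.9]
opening: 0.003
finger_force: 3.1
```

```bash
python3 -m crank '[{"linear":[0,0,0.01],"delta_rot":[0,0,0],"grip":-1},{"linear":[0,0,0.005],"delta_rot":[0,0,0],"grip":-1},{"linear":[0,0,0],"delta_rot":[0,0,0],"grip":-1},{"linear":[0,0,0],"delta_rot":[0,0,0],"grip":-1}]'
```

```text
time_s: 3.5
ee_pos: [485.8, 68.6, 141.1]
eef_rot: [[-0.958, 0.287, 0.002], [0.287, 0.958, 0.0], [-0.002, 0.001, -1.0]]
contact_force: [-6.5, 1.5, 21.2]
opening: 0.008
finger_force: 10.9
```

```bash
python3 -m crank '[{"linear":[0,0,0.005],"delta_rot":[0,0,0],"grip":-1},{"linear":[0,0,0],"delta_rot":[0,0,0],"grip":-1},{"linear":[0,0,0],"delta_rot":[0,0,0],"grip":-1}]'
python3 -m crank '[{"linear":[0,0,-0.12],"delta_rot":[0,0,0],"grip":-1},{"linear":[-0.153,0,-0.08],"delta_rot":[0,0,0],"grip":-1},{"linear":[-0.153,0,0],"delta_rot":[0,0,0],"grip":-1},{"linear":[-0.153,0,0],"delta_rot":[0,0,0],"grip":-1},{"linear":[0,0,0.1],"delta_rot":[0,0,0],"grip":-1}]'
```

```text
time_s: 3.8
ee_pos: [485.8, 68.6, 141.0]
eef_rot: [[-0.958, 0.286, 0.002], [0.286, 0.958, 0.0], [-0.002, 0.001, -1.0]]
contact_force: [-9.0, 1.7, 31.1]
opening: 0.002
finger_force: 15.6
time_s: 4.3
ee_pos: [580.2, 40.6, 160.6]
eef_rot: [[-0.958, 0.287, 0.011], [0.287, 0.958, -0.001], [-0.011, 0.002, -1.0]]
contact_force: [0.5, -0.2, -1.0]
opening: 0.006
finger_force: 0.0
```

```bash
python3 -m crank '[{"linear":[0,0,0.04],"delta_rot":[0,0,0],"grip":-1},{"linear":[0,0,0.03],"delta_rot":[0,0,0],"grip":-1},{"linear":[0,0,0.015],"delta_rot":[0,0,0],"grip":-1},{"linear":[0,0,0],"delta_rot":[0,0,0],"grip":-1},{"linear":[0,0,0],"delta_rot":[0,0,0],"grip":-1}]'
```

```text
time_s: 4.8
ee_pos: [573.3, 41.7, 141.4]
eef_rot: [[-0.958, 0.286, 0.001], [0.286, 0.958, -0.001], [-0.002, -0.0, -1.0]]
contact_force: [1.4, -2.2, 2.6]
opening: 0.003
finger_force: 1.9
```

```bash
python3 -m crank '[{"linear":[0,0,0.012],"delta_rot":[0,0,0],"grip":-1},{"linear":[0,0,0.01],"delta_rot":[0,0,0],"grip":-1},{"linear":[0,0,0],"delta_rot":[0,0,0],"grip":-1},{"linear":[0,0,0],"delta_rot":[0,0,0],"grip":-1}]'
```

```text
time_s: 5.2
ee_pos: [573.5, 41.7, 140.9]
eef_rot: [[-0.958, 0.286, 0.003], [0.286, 0.958, -0.001], [-0.003, -0.0, -1.0]]
contact_force: [-9.7, -1.9, 36.1]
opening: 0.005
finger_force: 17.9
```

```bash
python3 -m crank '[{"linear":[0,0,-0.2],"delta_rot":[0,0,0],"grip":-1},{"linear":[0.06,-0.18,-0.1],"delta_rot":[0,0,0],"grip":1},{"linear":[0.06,-0.18,0],"delta_rot":[0,0,0],"grip":1},{"linear":[0.06,-0.18,0],"delta_rot":[0,0,0],"grip":1},{"linear":[0.06,-0.185,0],"delta_rot":[0,0,0],"grip":1}]' 40
python3 -m crank '[{"linear":[0,0,0],"delta_rot":[0,0,0],"grip":1},{"linear":[0,0,0],"delta_rot":[0,0,0],"grip":1},{"linear":[0,0,0],"delta_rot":[0,0,0],"grip":1},{"linear":[0,0,0],"delta_rot":[0,0,0],"grip":1}]'
python3 - <<'E'
from h import *
S=cam("side");T=cam("top")
a=cv2.resize(S["pixels"][150:300,225:345],None,fx=3.3,fy=3.3,interpolation=cv2.INTER_CUBIC); b=cv2.resize(T["pixels"][165:285,240:370],None,fx=3,fy=3,interpolation=cv2.INTER_CUBIC)
c=np.zeros((500,796,3),np.uint8); c[:a.shape[0],:a.shape[1]]=a; c[:b.shape[0],400:400+b.shape[1]]=b
cv2.imwrite("pics/crop1.png",c[:,:,::-1])
E
```

```text
time_s: 5.7
ee_pos: [483.7, -83.4, 196.3]
eef_rot: [[-0.958, 0.286, -0.001], [0.286, 0.958, 0.0], [0.001, 0.0, -1.0]]
contact_force: [-0.6, 0.1, -0.6]
opening: 0.33
finger_force: 0.0
time_s: 6.1
ee_pos: [486.0, -82.2, 196.2]
eef_rot: [[-0.958, 0.285, -0.0], [0.285, 0.958, 0.0], [0.0, 0.0, -1.0]]
contact_force: [0.1, 0.3, -0.3]
opening: 0.69
finger_force: 0.0
```

View pics/crop1.png

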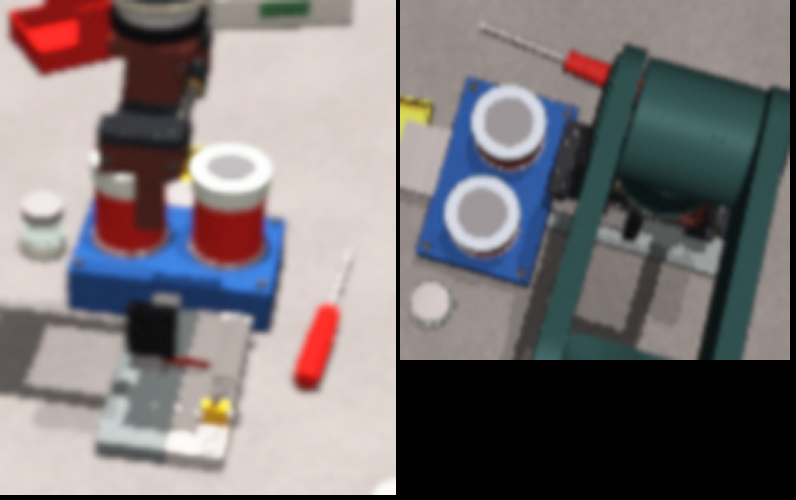

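The side view shows the handle still shut at about (152,330) in the crop. The gripper is above it, and the pointer and mark are unchanged. Next I'll lower it over the handle.

```bash
python3 -m crank '[{"linear":[0,0,0],"delta_rot":[0,0,0],"grip":1},{"linear":[0,0,0],"delta_rot":[0,0,0],"grip":1},{"linear":[0,0,0.12],"delta_rot":[0,0,0],"grip":1},{"linear":[0,0,0.12],"delta_rot":[0,0,0],"grip":1},{"linear":[0,0,0.12],"delta_rot":[0,0,0],"grip":1}]'
python3 -m crank '[{"linear":[0,0,0.12],"delta_rot":[0,0,0],"grip":1},{"linear":[0,0,0.12],"delta_rot":[0,0,0],"grip":1},{"linear":[0,0,0.08],"delta_rot":[0,0,0],"grip":1},{"linear":[0,0,0],"delta_rot":[0,0,0],"grip":1},{"linear":[0,0,0],"delta_rot":[0,0,0],"grip":1}]'
```

```text
time_s: 6.7
ee_pos: [485.8, -83.1, 123.7]
eef_rot: [[-0.958, 0.286, 0.001], [0.286, 0.958, -0.0], [-0.001, -0.0, -1.0]]
contact_force: [0.6, -0.5, -0.9]
opening: 0.996
finger_force: 0.0
time_s: 7.2
ee_pos: [485.5, -83.2, 60.3]
eef_rot: [[-0.958, 0.287, -0.001], [0.287, 0.958, 0.0], [0.001, -0.0, -1.0]]
contact_force: [0.1, 0.1, 0.9]
opening: 1.004
finger_force: 0.0
```

```bash
python3 -m crank '[{"linear":[0,0,0],"delta_rot":[0,0,0],"grip":-1},{"linear":[0,0,0],"delta_rot":[0,0,0],"grip":-1},{"linear":[0,0,0],"delta_rot":[0,0,0],"grip":-1},{"linear":[0,0,0],"delta_rot":[0,0,0],"grip":-1},{"linear":[0,0,0],"delta_rot":[0,0,0],"grip":-1}]' 40
python3 -m crank '[{"linear":[0,0,0],"delta_rot":[0,0,0],"grip":-1},{"linear":[0,0,0],"delta_rot":[0,0,0],"grip":-1},{"linear":[0,0,0],"delta_rot":[0,0,0],"grip":-1},{"linear":[0,0,0],"delta_rot":[0,0,0],"grip":-1},{"linear":[0,0,0],"delta_rot":[0,0,0],"grip":-1}]' 40
```

```text
time_s: 7.7
ee_pos: [485.6, -83.3, 60.5]
eef_rot: [[-0.958, 0.287, 0.0], [0.287, 0.958, -0.0], [-0.001, -0.0, -1.0]]
contact_force: [0.2, -0.2, -0.6]
opening: 0.583
finger_force: 0.0
time_s: 8.2
ee_pos: [485.6, -82.7, 60.2]
eef_rot: [[-0.958, 0.288, 0.0], [0.288, 0.958, 0.001], [0.0, 0.001, -1.0]]
contact_force: [1.1, 4.2, 0.1]
opening: 0.159
finger_force: 40.0
```

```bash
python3 -m crank '[{"linear":[0,-0.05,0],"delta_rot":[0,0,0],"grip":-1},{"linear":[0,-0.06,0],"delta_rot":[0,0,0],"grip":-1},{"linear":[0,-0.06,0],"delta_rot":[0,0,0],"grip":-1},{"linear":[0,-0.05,0],"delta_rot":[0,0,0],"grip":-1},{"linear":[0,-0.03,0],"delta_rot":[0,0,0],"grip":-1}]'
python3 -m crank '[{"linear":[0,-0.025,0],"delta_rot":[0,0,0],"grip":-1},{"linear":[0,0,0],"delta_rot":[0,0,0],"grip":-1},{"linear":[0,0,0],"delta_rot":[0,0,0],"grip":-1},{"linear":[0,0,0],"delta_rot":[0,0,0],"grip":-1}]'
python3 - <<'E'
from h import *
S=cam("side");T=cam("top")
for n,lo,hi in(("red",(0,90,70),(10,255,255)),("yel",(20,110,100),(38,255,255))):print(n,blobs(S,lo,hi,(258,235,306,300)))
a=cv2.resize(S["pixels"][225:295,250:310],None,fx=8,fy=8,interpolation=cv2.INTER_CUBIC); b=cv2.resize(T["pixels"][195:265,310:360],None,fx=6,fy=6,interpolation=cv2.INTER_CUBIC)
c=np.zeros((560,790,3),np.uint8); c[:a.shape[0],:480]=a; c[:b.shape[0],490:]=b
cv2.imwrite("pics/crop2.png",c[:,:,::-1])
E
```

```text
time_s: 8.7
ee_pos: [470.9, -129.9, 60.2]
eef_rot: [[-0.957, 0.289, -0.0], [0.289, 0.957, 0.003], [0.001, 0.003, -1.0]]
contact_force: [3.0, 10.0, 2.3]
opening: 0.156
finger_force: 40.0
time_s: 9.1
ee_pos: [469.5, -134.0, 60.2]
eef_rot: [[-0.957, 0.289, -0.0], [0.289, 0.957, 0.003], [0.001, 0.003, -1.0]]
contact_force: [2.3, 9.2, 2.2]
opening: 0.156
finger_force: 40.0
red [(28, [279.11, 272.11], [273, 271, 13, 3])]
yel [(29, [290.45, 274.03], [288, 271, 6, 7])]
```

View pics/crop2.png

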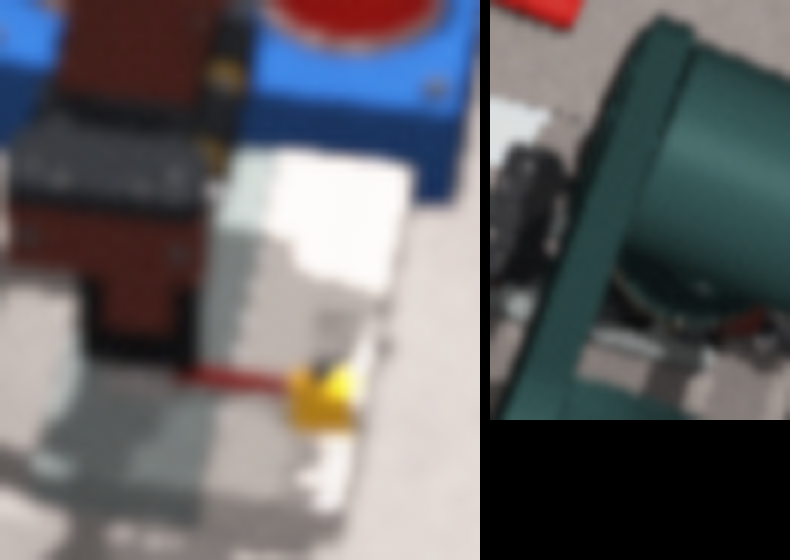

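The pointer tip is at about (285.6,272.7) in the side view. The mark block spans x from 286 to 294 and y from 270 to 278.3. I'll work out the remaining gap from the edges.

```bash
python3 - <<'E'
from h import *
S=cam("side");p=np.array([-.288,-.9576,0]);q=np.array([.9576,-.288,0]);e=env.state()["ee_pos"]
H=np.array([e[0],e[1],0]); print("H",H.round(1))
tip=H+52*q+[0,0,30]; print("tip pred",tip.round(1),proj(S,tip),"seen",onz(S,285.6,272.7,30).round(1))
# edges of block in column profile (yellow-ness) at columns 289..293
px=S["pixels"].astype(int)
for u in(288,289,290,291,292,293): print(u,[int(min(px[v,u,0],px[v,u,1])-px[v,u,2]) for v in range(266,284)])
L=(onz(S,290.5,274,35)-H)@q; print("lat",L)
for s in range(0,13,2):
    c=H+L*q+s*p; print(s,"frontbot",np.round(proj(S,c+5*p+[0,0,20]),2),"fronttop",np.round(proj(S,c+5*p+[0,0,42]),2),"backtop",np.round(proj(S,c-5*p+[0,0,42]),2))
E
```

```text
H [ 469.5 -134.     0. ]
tip pred [ 519.3 -149.    30. ] (np.float64(285.4779611563972), np.float64(272.8571753752719)) seen [ 519.8 -148.4   30. ]
288 [5, 5, 5, 8, 20, 51, 82, 95, 97, 96, 94, 86, 57, 26, 9, 5, 5, 4]
289 [4, 4, 5, 5, 12, 30, 64, 95, 105, 102, 99, 90, 61, 27, 12, 6, 5, 5]
290 [2, 4, 3, 3, 9, 32, 77, 118, 122, 107, 99, 89, 59, 28, 13, 8, 5, 4]
291 [4, 4, 4, 6, 21, 66, 122, 153, 143, 114, 98, 88, 60, 30, 12, 4, 4, 2]
292 [4, 4, 4, 8, 35, 91, 137, 159, 143, 106, 89, 84, 58, 30, 9, 4, 3, 3]
293 [3, 5, 5, 9, 31, 65, 95, 105, 92, 65, 57, 59, 47, 26, 13, 7, 4, 5]
lat 67.00736171238994
0 frontbot [290.45 277.36] fronttop [290.71 271.47] backtop [291.19 269.08]
2 frontbot [290.35 277.85] fronttop [290.62 271.95] backtop [291.1  269.55]
4 frontbot [290.26 278.33] fronttop [290.52 272.43] backtop [291.   270.03]
6 frontbot [290.16 278.82] fronttop [290.42 272.91] backtop [290.91 270.51]
8 frontbot [290.06 279.31] fronttop [290.32 273.4 ] backtop [290.81 270.99]
10 frontbot [289.96 279.79] fronttop [290.23 273.88] backtop [290.71 271.47]
12 frontbot [289.87 280.28] fronttop [290.13 274.37] backtop [290.62 271.95]
```

```bash
python3 - <<'E'
from h import *
T=cam("top");im=cv2.imread("pics/top0.png")[:,:,::-1].astype(np.float32)
p=np.array([-.288,-.9576,0]);q=np.array([.9576,-.288,0]);H=np.array([469.5,-134,0])
def prof(lats,s,z):
    out=[]
    for k in s:
        uv=np.float32([proj(T,H+l*q+k*p+[0,0,z]) for l in lats])
        c=cv2.remap(im,uv[:,:1].copy(),uv[:,1:].copy(),cv2.INTER_LINEAR).reshape(-1,3); out.append(c.mean(0))
    return np.array(out)
def cen(s,w): w=np.clip(w-np.max(w)*.25,0,None); return (s*w).sum()/w.sum()
s=np.arange(-70,-36,1.); c=prof(np.arange(34,46,2.),s,30); r=c[:,0]-c[:,1]; print("pointer0",cen(s,r),r.max())
s=np.arange(-10,26,1.)
for l in(range(54,60),range(60,65),range(66,74),range(74,80)):
    c=prof(np.array(list(l),float),s,40); y=np.minimum(c[:,0],c[:,1])-c[:,2]; print(l,"mark",cen(s,y).round(2),y.max().round(0),s[y>y.max()/2][[0,-1]])
E
```

```text
pointer0 -52.50417432301282 56.842285
range(54, 60) mark 8.7 90.0 [ 4. 13.]
range(60, 65) mark 8.89 84.0 [ 4. 14.]
range(66, 74) mark 8.72 67.0 [ 4. 14.]
range(74, 80) mark 9.24 63.0 [ 4. 14.]
```

```bash
python3 -m crank '[{"linear":[0,-0.017,0],"delta_rot":[0,0,0],"grip":-1},{"linear":[0,-0.017,0],"delta_rot":[0,0,0],"grip":-1},{"linear":[0,0,0],"delta_rot":[0,0,0],"grip":-1},{"linear":[0,0,0],"delta_rot":[0,0,0],"grip":-1},{"linear":[0,0,0],"delta_rot":[0,0,0],"grip":-1}]'
python3 - <<'E'
from h import *
S=cam("side");e=env.state()["ee_pos"];print(e)
a=cv2.resize(S["pixels"][180:295,225:325],None,fx=5,fy=5,interpolation=cv2.INTER_CUBIC)
cv2.imwrite("pics/crop3.png",a[:,:,::-1])
E
```

```text
time_s: 9.8
ee_pos: [467.6, -140.3, 60.2]
eef_rot: [[-0.957, 0.289, -0.0], [0.289, 0.957, 0.003], [0.001, 0.003, -1.0]]
contact_force: [2.2, 10.3, 2.9]
opening: 0.155
finger_force: 40.0
[ 467.59427987 -140.32093576   60.22877768]
```

View pics/crop3.png

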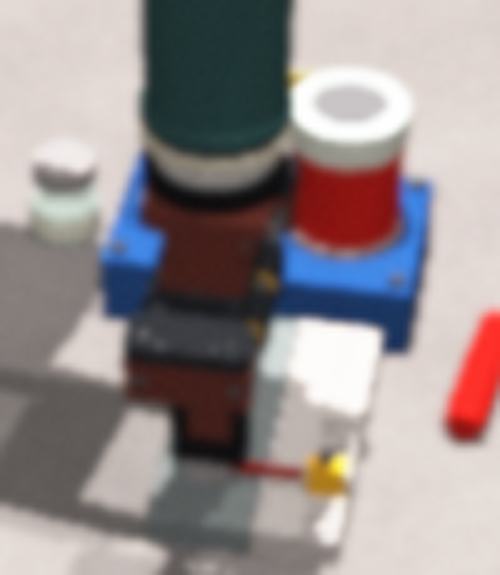

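The pointer tip at (303,473) sits at mid-height of the mark block, which spans rows 452 to 495, so it is level. The 10.3 N pull agrees with the spring at about 60 mm out, so I'm handing in.

```bash
python3 -c "
from station import order
print(order.close_job())"
```

```text
the job is handed in; nothing more can be done
None
```

I handed the job in with both caps pressed to their hard stops and the gripper holding the feed slide about 60 mm out, where the pointer measured level with the yellow mark to within about 2 mm; no verdict came back.

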